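Set the paper trimmer's page stop to the red size

TASK

Set the page stop of the paper trimmer to the size marked by the red tab: with the fingertips push the black stop along its rail, from its blue side pad, until it drops into the notch level with the red tab, and do not run it past that notch or past the one at the white tab. Push gently and only from one side at a time, never pinching the stop, and leave the small things lying round the board where they are.

Things in the scene. Friction and masses are not known exactly. Their poses are not given: they have to be found in the camera images.
- trimmer: Grey paper trimmer board, fixed: 130 mm deep (x), 360 mm wide (y), 14 mm thick. Origin: centre of its underside, on the desk; x points to its back edge, y to its left end. A rail 24 mm wide, top 20 mm above the desk, runs along y at x = +35 mm. A cutter up to 47 mm high lies across the right end (y -180 to -150 mm); rail ends 30 mm high stand at y = +-139 mm.
- page_stop (a joint): Position of the page stop along the rail (m): 0 at the middle of the board, growing to the left (trimmer's +y), range +-0.115, friction about 1 N. Notches at +0.075 and -0.075. A spring catch must climb a ridge to enter or leave a notch: from 11 mm before its centre the push rises to 6 to 9 N, from 6 mm before it falls away and the stop jumps in and stays, with under 1 mm of play.
- catch (a joint): Lift of the spring catch under the page stop, in m: 0 when it is down (in a notch or on the plain rail), about 0.0025 on top of a ridge.
- stop_middle (a point): Middle of the page stop, a black bar across the board with a blue pad on each side: 42 mm above the desk, on the trimmer's x = 0. The stop measures 106 mm along the trimmer's x and 32 mm along its y over the pads; its top lies 59 mm above the desk.
- left_pad (a point): Centre of the outer face of the blue pad (90 mm along the trimmer's x, 26 mm high, from 29 to 55 mm above the desk) on the left (+y) side of the page stop, 16 mm from the stop's middle; axes as the trimmer's. Push here to move the stop to the right.
- right_pad (a point): The same on the right (-y) side of the page stop. Push here to move the stop to the left.
- red_tab_mark (a point): Top centre of the red tab, a low fixed clip (about 20x18 mm, top 18 mm above the desk) on the front edge of the board. It stands at the trimmer's x = -56 mm, exactly level (same y) with one of the two notches: left or right by chance. Axes as the trimmer's.
- white_tab_mark (a point): Top centre of the white tab, of the same shape, level with the other notch.
- eraser: Loose bystander: blue and white eraser, 21x45x12 mm; origin at the centre of its underside.
- usb_stick: Loose bystander: black USB stick, 18x53x8 mm; origin at the centre of its underside.
- binder_clip_1: Loose bystander: black binder clip, 23x32x34 mm; origin at the centre of its underside.
- sharpener: Loose bystander: small yellow sharpener with a metal top, 15x25x12 mm; origin at the centre of its underside.

How it is judged:
On the way, in this order (a step that is already met when the one before it is completed fails the run):
1. a finger pushes on one of the stop's blue pads ((contact force between the fingers and page_stop_c4 above 0.5 N or contact force between the fingers and page_stop_c5 above 0.5 N)), for 0.02 s.
2. the stop has dropped into the notch at the red tab (y of stop_middle in the frame of red_tab_mark between -0.0025 and 0.0025 m and value of joint catch below 0.001 m), for 0.2 s.
At the end, for the whole second after the job is handed in: The page stop rests with its middle within 2.5 mm of the red tab's mark along the rail, with its catch down in the notch (lift under 1 mm) (all of step 2 and velocity of joint page_stop between -0.005 and 0.005 m/s); the robot touches nothing.
It fails at once if the stop is run past a notch (more than 13 mm beyond its centre) (value of joint page_stop above 0.088 m or value of joint page_stop below -0.088 m).
It fails at once if the stop is pinched: both of its pads are pressed at once (contact force between the fingers and page_stop_c4 above 0.5 N and contact force between the fingers and page_stop_c5 above 0.5 N).
It fails at once if the stop is pushed harder than 30 N (contact force between the fingers and page_stop above 30 N).
It fails at once if a bystander is moved more than 15 mm (distance of any of eraser, usb_stick, binder_clip_1, sharpener from where it was at the start of the episode above 0.015 m).
It also fails if it takes over 42 s, if anything falls off the work surface, if the arm or the gripper's body presses on something with over 40 N, if the wrist force passes 120 N, or if a joint passes its speed limit or range.

ROBOT

A 7-joint arm with a two-finger parallel gripper is mounted at the origin on the work surface; the furniture and walls round the work are solid. World frame = base frame: x ahead of the robot, y to its left, z up, the work surface at z = 0. Lengths are in m, angles in rad, forces in N, time in s.
With the tool pointing down it reaches from about 0.4 to 0.85 m from the base axis. Payload 10.4 kg.
Tool frame: the origin (TCP) lies midway between the tips of the shut fingers; the grasp point (between the pads) lies hold_point_z behind it (hold_point_z is the distance from the TCP to the grasp point, in m); z points along the fingers, y is the line along which they close (so a half turn about z gives the same grasp; the last joint's range is limited). The gripper opens to 87 mm and grips with 3 to 60 N. Pads are 19 mm wide; open, the fingers measure 117 mm over their backs; the gripper's body (75 mm by 190 mm) begins 51 mm behind the grasp point.
Start: joints at [1.152, 0.332, -0.065, 1.46, 0.022, 1.35, -0.088], TCP at [0.241, -0.577, 0.199] pointing down, gripper open.
Joint ranges: [-2.6, 2.6], [-0.5, 2.12], [-1.47, 1.34], [0.16, 2.42], [-1.27, 4.41], [0.06, 2.06], [-2.6, 2.6]. Speed limits (rad/s): [2.22, 2.22, 2.79, 2.79, 3.14, 3.14, 3.14].

INTERFACE

Orientations are given as a unit quaternion [x, y, z, w].
In Python, from bench import * gives the robot as it stands. The module is installed in compiled form; this text tells all that it offers.
- The arm moves only by the tool drive_tool, never from a script. Its argument "increments" is a list of rows, each a list of 6 numbers: the shift along the tool's x, y, z scaled (see below), then the turn, a rotation vector about the tool's x, y, z scaled (see below). In form: [[dx, dy, dz, rx, ry, rz], ...]. A call has exactly 5 rows; each row is the pose to reach, as a shift and turn from the pose commanded when the call began, along the tool's axes at that moment; what a row does not reach only later rows make up. The controller multiplies each number of a shift by 300 mm and each number of a turn by pi/4 rad. A row lasts 1/12 s, in which the tool goes at most 41.7 mm and 7.16 degrees, less where a joint would pass 70% of its speed; a pose out of reach is approached as far as the arm can. A call with a number of a shift or a turn outside -1 to 1 is refused whole. A call with a gripper value outside its range is refused whole. "claw" is the closure, from 0 (fully open) to 1 (shut), set as the call begins (left out, the last holds). The fingers move at their own pace and stop on an object; "force" is the grip in N (left out, the last holds). Time passes only in rows, so rows that repeat a pose let the fingers close, or fill a call up. It gives the time, the measured TCP pose, the force, the opening and the grip force at its end, in the units of the state.
- read_state(): the state, without advancing time (a new reading comes with each control period).
- camera(name): name is "scene" or "top"; returns the picture (400x640x3 uint8, blue, green, red); there is no depth.
- get_calibration(name): a dict with "K" (3x3 intrinsics, pixels), "k1" (the pictures are not rectified: a ray, as slopes to the right and down, at radius r is drawn at 1 + k1 r^2 times it, then the intrinsics apply), "position" and "rotation" of the camera in the world. Camera axes: x right, y down, z forward; pixel columns grow to the right and rows downward; lengths in m; the calibration is good to about 2 mm. A picture is of the moment at which its call begins. get_calibration takes no time and is no camera call.
- close_job(): hands the job in; it is judged then, once.
The state is a dict: "time": time; "joint_positions": joint angles; "joint_vel": joint speeds; "joint_torque": joint torques, N m; "ee_pos": TCP position; "eef_rot": TCP orientation; "ft_force": force on the tool from outside, world axes, zero at the start; "torque": the same for the moment, N m; "width": finger opening in m; "grip_force": force on a finger pad.
Only numpy, scipy, OpenCV 4.12 (cv2) and the standard library are available. Lean on these libraries where they do the work, as an engineer would, in place of code of your own. Each camera call takes 0.05 s, during which the arm holds its last target. There are 200 camera calls.

## Working session

There is one attempt and no reset: what is moved stays moved. The work goes in short steps, Python scripts to look and compute and a tool call to move; the robot and the scene stay as the last step left them, time stands still between calls to the robot, and variables do not carry over. Pictures are saved under pics/ and viewed, at most 10 in all, crops included, and the job is handed in when it is done.

Besides the shell and the picture viewer there is one more tool, called after ">>>" as name(argument=value, ...) on one line, values as JSON. drive_tool: Moves the arm, as the interface text tells. Its arguments: {"type":"object","properties":{"increments":{"type":"array","items":{"type":"array","items":{"type":"number"}}},"claw":{"type":"number"},"force":{"type":"number"}},"required":["increments"]}

```bash
mkdir -p pics; python3 - <<'E'
from bench import *
import cv2
for n in("scene","top"):
    cv2.imwrite(f"pics/{n}0.png",camera(n)); print(n,get_calibration(n))
print(read_state())
E
```

```text
scene {'K': array([[460.33754423,   0.        , 330.14987834],
       [  0.        , 460.33754423, 199.20058383],
       [  0.        ,   0.        ,   1.        ]]), 'k1': -0.048632511125505665, 'position': array([0.07976016, 0.6123093 , 0.53920286]), 'rotation': array([-0.26660786,  0.84087171, -0.44502615,  0.15429433])}
top {'K': array([[379.58733   ,   0.        , 317.68002994],
       [  0.        , 379.58733   , 199.84173216],
       [  0.        ,   0.        ,   1.        ]]), 'k1': -0.07657146196765513, 'position': array([0.43847103, 0.0619622 , 0.89910478]), 'rotation': array([ 0.71228672, -0.70143385,  0.01844616, -0.01726072])}
{'time': 0.1, 'joint_positions': array([ 1.152392  ,  0.33283718, -0.06471263,  1.46083759,  0.02158553,
        1.34989639, -0.08847529]), 'joint_vel': array([ 0.0004155 , -0.00142993, -0.00056004, -0.0017537 , -0.00083785,
       -0.00069764,  0.00027789]), 'joint_torque': array([ 7.22678087e-04, -6.24544644e+01,  2.40574277e-02, -3.90716028e+01,
       -6.14606892e-02,  3.66311311e-02,  2.45501190e-05]), 'ee_pos': array([ 0.24083448, -0.57633478,  0.19792517]), 'eef_rot': array([ 9.80475856e-01,  1.96638458e-01, -1.44930561e-04, -6.25309507e-04]), 'ft_force': array([ 0.16268908, -0.0699036 , -0.6910754 ]), 'torque': array([-0.05002017,  0.03930846,  0.00456526]), 'grip_force': 0.0, 'width': 0.08692636739779268}
```

View pics/scene0.png

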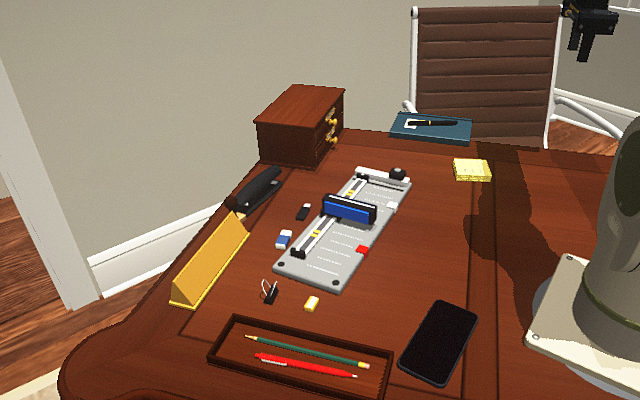

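View pics/top0.png

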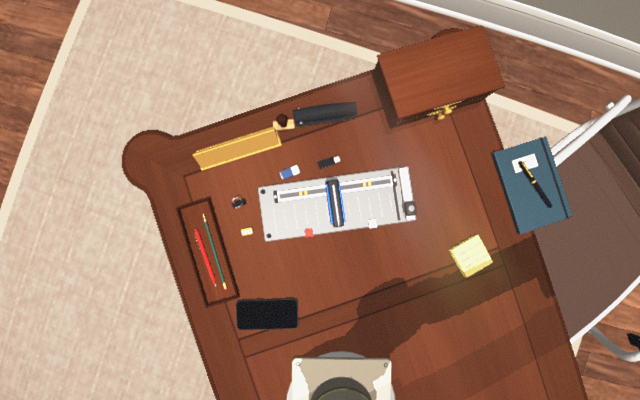

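The scene view shows the board with its stop at about (348,208), the red tab at (362,250) and the white tab at (392,205). In the top view the red tab is at (309,232), white at (373,223), and the stop runs along (335,202). Red is on the left (+y), so I push the right pad to the left.

```bash
cat > h.py <<'E'
from bench import *
import numpy as np, cv2
from scipy.spatial.transform import Rotation as R
def ray(n,uv,z):
    c=get_calibration(n);K=c["K"];d=np.array([c["k1"],0,0,0,0.])
    p=cv2.undistortPoints(np.array([[uv]],float),K,d)[0,0]
    q=R.from_quat(c["rotation"]) if np.size(c["rotation"])==4 else R.from_matrix(c["rotation"])
    v=q.apply([p[0],p[1],1]);o=c["position"];return o+v*(z-o[2])/v[2]
def blob(im,f,box):
    u0,v0,u1,v1=box;b,g,r=[im[v0:v1,u0:u1,i].astype(int) for i in range(3)]
    m=f(b,g,r).astype(np.uint8)
    n,l,s,c=cv2.connectedComponentsWithStats(m)
    k=1+np.argmax(s[1:,4]);pts=np.argwhere(l==k)[:,::-1]+[u0,v0]
    return c[k]+[u0,v0],s[k,4],pts
red=lambda b,g,r:(r>150)&(g<100)&(b<100)
dark=lambda b,g,r:(r<60)&(g<60)&(b<60)
blue=lambda b,g,r:(b>110)&(b>r+50)
def measure(tag):
    t=camera("top")
    a,n1,_=blob(t,red,(295,220,325,245)); P=ray("top",a,.018)
    w,n2,_=blob(t,lambda b,g,r:(r>225)&(g>225)&(b>225),(362,215,385,232)); W=ray("top",w,.018)
    s=camera("scene")
    a2,_,_=blob(s,red,(340,235,380,265));P2=ray("scene",a2,.016)
    ey=(P-W)[:2];L=np.linalg.norm(ey);ey/=L;ex=np.array([ey[1],-ey[0]])
    k,nk,pts=blob(t,dark,(270,175,370,232)); S=ray("top",k,.059)
    rect=cv2.minAreaRect(pts.astype(np.float32))
    sb=np.array([ray("top",p,.059)[:2] for p in cv2.boxPoints(rect)])
    print(tag,"red",P,n1,"scene",P2,"white",W,n2,"L",L,"yaw",np.degrees(np.arctan2(-ey[0],ey[1])))
    print("stop",S,nk,"rect",sb.round(4).tolist())
    print("stop rel red along y",(S-P)[:2]@ey,"x",(S-P)[:2]@ex)
    return t,s,P,ex,ey,S
E
python3 - <<'E'
from h import *
t,s,*_=measure("0")
a=cv2.resize(t[155:250,240:430],None,fx=4,fy=4,interpolation=cv2.INTER_NEAREST)
cv2.imwrite("pics/c1.png",a)
E
```

```text
0 red [0.38536004 0.10614703 0.018     ] 29 scene [0.40690597 0.08274196 0.016     ] white [ 0.43161247 -0.06693407  0.018     ] 68 L 0.17915454658408086 yaw 14.961537159451213
stop [0.52095169 0.04078014 0.059     ] 1 rect [[0.521, 0.0408], [0.521, 0.0408], [0.521, 0.0408], [0.521, 0.0408]]
stop rel red along y -0.09815668115231391 x 0.11411919585086451
```

View pics/c1.png

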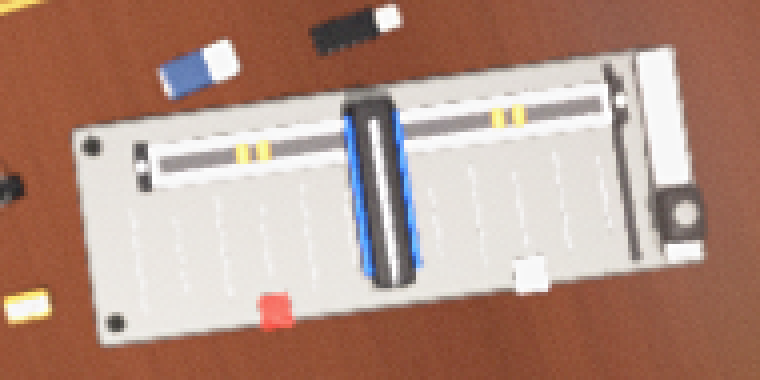

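```bash
python3 - <<'E'
from h import *
t=cv2.imread("pics/top0.png");s=cv2.imread("pics/scene0.png")
print(blob(t,red,(295,220,325,245))[:2],blob(s,red,(340,235,380,265))[:2])
print(t[232,309],t[223,373],s[250,362])
for n,uv,z in[("top",(309.2,232.4),.018),("top",(372.8,223.5),.018),("scene",(362,249.5),.018),("scene",(392,205),.018),("top",(335,202),.059)]:print(n,ray(n,uv,z))
E
```

```text
(array([297.54166667, 241.5       ]), np.int32(24)) (array([362.45977011, 249.54022989]), np.int32(87))
[107 121 247] [247 247 247] [ 34  51 255]
top [0.40724058 0.07930332 0.018     ]
top [ 0.42998993 -0.06799106  0.018     ]
scene [0.40651131 0.08504579 0.018     ]
scene [ 0.43094913 -0.06380489  0.018     ]
top [0.47674722 0.02242921 0.059     ]
```

The red threshold was too tight. With hand-checked pixels, both views agree that the tabs are about 0.150 m apart (as given) and the yaw is about 8.8°. The stop is at about +6 mm. Next I approach on the stop's right side with the fingers shut, turning 13.9° to line up with the board.

>>> drive_tool(increments=[[0.08,-0.07,0,0,0,0.06],[0.17,-0.15,0,0,0,0.12],[0.26,-0.235,0,0,0,0.18],[0.35,-0.315,0,0,0,0.25],[0.44,-0.395,0,0,0,0.309]], claw=1, force=10)

```text
time: 0.62
ee_pos: [0.3175, -0.4148, 0.1985]
eef_rot: [0.997, 0.075, -0.0, 0.0]
ft_force: [0.8, -0.4, -0.2]
width: 0.0614
grip_force: 0.0
```

```bash
cat >> h.py <<'E'
red=lambda b,g,r:(r>180)&(r-g>80)&(r-b>80)
M=np.array([0.474,0.0167]);yaw=np.radians(8.8)
ex=np.array([np.cos(yaw),np.sin(yaw)]);ey=np.array([-ex[1],ex[0]])
def st(goal=None):
    s=read_state();p=s["ee_pos"];q=R.from_quat(s["eef_rot"]);A=q.as_matrix()
    print("t",round(s["time"],2),"p",p.round(4),"board x,s",((p[:2]-M)@ex).round(4),((p[:2]-M)@ey).round(4),"toolx deg",np.degrees(np.arctan2(A[1,0],A[0,0])).round(2),"F",s["ft_force"].round(2),"w",round(s["width"],4),"zaxis",A[:,2].round(3))
    if goal is not None:
        g=np.array([*(M+goal[0]*ex+goal[1]*ey),goal[2]]);print("units",(A.T@(g-p)/.3).round(4))
E
python3 -c "
from h import *
st((.01,-.065,.199))"
```

```text
t 0.62 p [ 0.3175 -0.4148  0.1985] board x,s -0.2207 -0.4024 toolx deg 8.6 F [ 0.76 -0.45 -0.2 ] w 0.0614 zaxis [-0. -0. -1.]
units [ 0.7651 -1.1274 -0.0017]
```

>>> drive_tool(increments=[[0.075,-0.11,0,0,0,0],[0.15,-0.22,0,0,0,0],[0.225,-0.33,0,0,0,0],[0.3,-0.44,0,0,0,0],[0.375,-0.55,0,0,0,0]])

```text
time: 1.03
ee_pos: [0.4035, -0.2344, 0.1988]
eef_rot: [0.997, 0.076, 0.0, 0.0]
ft_force: [2.2, -0.7, -1.1]
width: 0.0283
grip_force: 0.0
```

>>> drive_tool(increments=[[0.075,-0.11,0,0,0,0],[0.15,-0.22,0,0,0,0],[0.225,-0.33,0,0,0,0],[0.3,-0.44,0,0,0,0],[0.375,-0.55,0,0,0,0]])

```text
time: 1.45
ee_pos: [0.4895, -0.0542, 0.1989]
eef_rot: [0.997, 0.076, 0.0, 0.0]
ft_force: [1.5, -0.5, 0.1]
width: 0.0017
grip_force: 0.0
```

```bash
python3 -c "
from h import *
st((.01,-.065,.1))
t=camera('top');s=camera('scene')
a=cv2.resize(s[100:320,230:470],None,fx=2.5,fy=2.5)
cv2.imwrite('pics/s2.png',a)
"
```

```text
t 1.45 p [ 0.4895 -0.0542  0.1989] board x,s 0.0045 -0.0724 toolx deg 8.76 F [ 1.49 -0.47  0.11] w 0.0017 zaxis [ 0.001 -0.    -1.   ]
units [ 0.0181 -0.0248  0.3295]
```

View pics/s2.png

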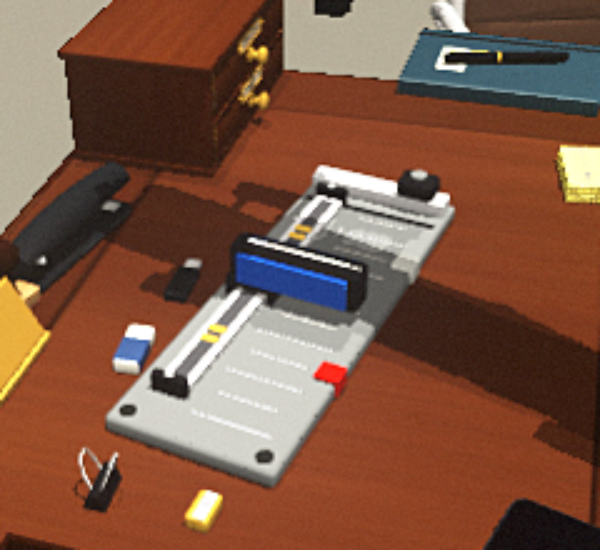

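The crop shows the board in shadow under the arm, with the stop's left pad at (295,280), the red tab at (331,374) and the fingertips still high at (330,5). The way down on the right is clear.

>>> drive_tool(increments=[[0.02,0,0.12,0,0,0],[0.03,0,0.24,0,0,0],[0.03,0,0.36,0,0,0],[0.03,0,0.46,0,0,0],[0.03,0,0.52,0,0,0]])

```text
time: 1.97
ee_pos: [0.4959, -0.0547, 0.0393]
eef_rot: [0.997, 0.076, -0.002, -0.0]
ft_force: [-1.4, -0.4, 0.6]
width: 0.0003
grip_force: 0.0
```

```bash
python3 -c "
from h import *
st((.01,-.035,.042))
t=camera('top');s=camera('scene')
cv2.imwrite('pics/s3.png',np.hstack([cv2.resize(s[150:290,270:410],(400,400)),cv2.resize(t[150:250,285:385],(400,400))]))
"
```

```text
t 1.97 p [ 0.4959 -0.0547  0.0393] board x,s 0.0108 -0.0739 toolx deg 8.77 F [-1.41 -0.39  0.65] w 0.0003 zaxis [-0.004  0.001 -1.   ]
units [-0.0026 -0.1298 -0.009 ]
```

View pics/s3.png

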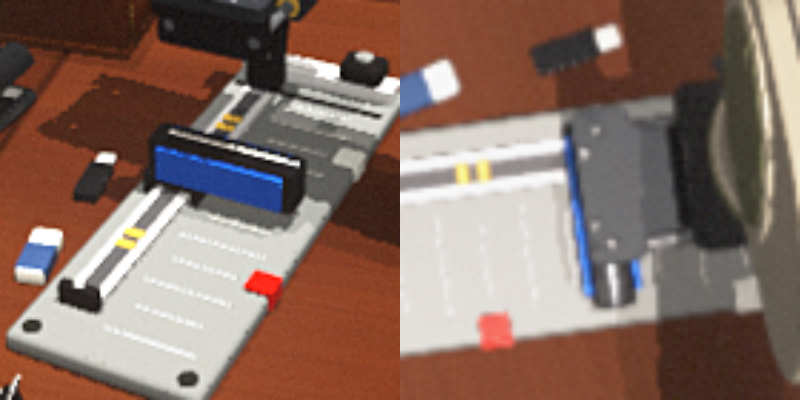

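Left half: fingertips at (265,70), clear behind the stop. Right half: the stop's left pad at (580,220), the red tab at (495,330), the gripper above. I now close the gap to the pad slowly.

>>> drive_tool(increments=[[0,-0.04,0,0,0,0],[0,-0.08,0,0,0,0],[0,-0.11,0,0,0,0],[0,-0.13,0,0,0,0],[0,-0.14,0,0,0,0]])

```text
time: 2.48
ee_pos: [0.4921, -0.0115, 0.0437]
eef_rot: [0.997, 0.077, 0.001, 0.0]
ft_force: [0.3, -0.9, -0.1]
width: 0.0005
grip_force: 0.0
```

>>> drive_tool(increments=[[0,-0.01,0,0,0,0],[0,-0.02,0,0,0,0],[0,-0.03,0,0,0,0],[0,-0.04,0,0,0,0],[0,-0.05,0,0,0,0]])

```text
time: 2.9
ee_pos: [0.4893, 0.0018, 0.0426]
eef_rot: [0.997, 0.076, -0.0, 0.0]
ft_force: [0.4, -0.4, 0.3]
width: 0.0002
grip_force: 0.0
```

```bash
cat >> h.py <<'E'
def stop():
    # left pad's outer edge is always visible: blue pixels right of eraser, in the top and scene views
    s=camera("scene"); c,n,p=blob(s,blue,(285,180,400,270)); t=camera("top");c2,n2,p2=blob(t,blue,(295,180,345,235))
    P=ray("scene",c,.042)
    P2=ray("top",c2,.053); r=lambda Q:((Q[:2]-M)@ey).round(4)
    print("left pad scene s",r(P),n,"x",((P[:2]-M)@ex).round(4),"-> stop",r(P)-.016,"top",r(P2),n2,"-> stop",r(P2)-.015)
E
python3 -c "
from h import *
st((.01,.02,.042));stop()
"
```

```text
t 2.9 p [0.4893 0.0018 0.0426] board x,s 0.0128 -0.0171 toolx deg 8.75 F [ 0.38 -0.37  0.27] w 0.0002 zaxis [-0. -0. -1.]
units [-0.0096 -0.1237  0.002 ]
left pad scene s 0.0184 534 x 0.0015 -> stop 0.0023999999999999994 top 0.0184 20 -> stop 0.0034000000000000002
```

>>> drive_tool(increments=[[0,-0.01,0,0,0,0],[0,-0.02,0,0,0,0],[0,-0.03,0,0,0,0],[0,-0.04,0,0,0,0],[0,-0.05,0,0,0,0]])

```text
time: 3.42
ee_pos: [0.487, 0.0169, 0.0426]
eef_rot: [0.997, 0.077, 0.0, 0.0]
ft_force: [-0.2, -0.5, 0.1]
width: 0.0007
grip_force: 0.0
```

```bash
python3 -c "
from h import *
st((.01,.02,.042));stop()
"
```

```text
t 3.42 p [0.487  0.0169 0.0426] board x,s 0.0129 -0.0018 toolx deg 8.78 F [-0.16 -0.53  0.15] w 0.0007 zaxis [ 0. -0. -1.]
units [-0.0096 -0.0728  0.0021]Traceback (most recent call last):
  File "<string>", line 3, in <module>
    st((.01,.02,.042));stop()
                       ~~~~^^
  File "h.py", line 42, in stop
    s=camera("scene"); c,n,p=blob(s,blue,(285,180,400,270)); t=camera("top");c2,n2,p2=blob(t,blue,(295,180,345,235))
                                                                                      ~~~~^^^^^^^^^^^^^^^^^^^^^^^^^^
  File "h.py", line 13, in blob
    k=1+np.argmax(s[1:,4]);pts=np.argwhere(l==k)[:,::-1]+[u0,v0]
        ~~~~~~~~~^^^^^^^^^
    return _wrapfunc(a, 'argmax', axis=axis, out=out, **kwds)
    return bound(*args, **kwds)
ValueError: attempt to get argmax of an empty sequence
```

Top view is now hidden by the gripper, so I use the scene view only. I measure the stop against the red tab in that same view.

```bash
cat >> h.py <<'E'
def stop():
    s=camera("scene"); c,n,p=blob(s,blue,(270,180,400,290)); P=ray("scene",c,.042)
    c2,m,_=blob(s,red,(340,235,380,265));Q=ray("scene",c2,.016)
    r=lambda Q:((Q[:2]-M)@ey).round(4)
    print("stop",r(P)-.016,n,"red",r(Q),m,"to go",r(Q)-r(P)+.016)
    return s
E
python3 -c "
from h import *
cv2.imwrite('pics/s4.png',cv2.resize(stop()[150:290,270:410],(500,500)))
"
```

```text
stop 0.0030999999999999986 516 red 0.0736 83 to go 0.07050000000000001
```

View pics/s4.png

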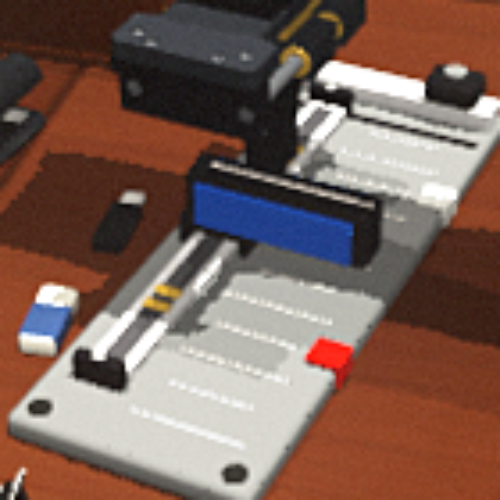

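The picture shows the fingers at (270,140), still behind the stop, whose left pad is at (270,220). But the reported TCP would be inside the stop. I check this before pushing by projecting the TCP into the view.

```bash
python3 - <<'E'
from h import *
def proj(n,X):
    c=get_calibration(n);r=R.from_quat(c["rotation"]).inv()
    return cv2.projectPoints(np.array([r.apply(np.array(X)-c["position"])]),np.zeros(3),np.zeros(3),c["K"],np.array([c["k1"],0,0,0,0.]))[0].ravel()
for p in([.4959,-.0547,.0393],[.487,.0169,.0426]):
    for dz in(0,.03): u=proj("scene",np.array(p)+[0,0,dz]);print(u,"s3 crop",(u-[270,150])*400/140,"s4 crop",(u-[270,150])*500/140)
st();s=read_state();print(s["joint_positions"])
E
```

```text
[362.1415545  188.22613646] s3 crop [263.26158428 109.21753273] s4 crop [329.07698035 136.52191592]
[362.38753787 175.45863541] s3 crop [263.96439392  72.73895831] s4 crop [329.95549241  90.92369788]
[345.81847493 204.94980708] s3 crop [216.62421409 156.99944879] s4 crop [270.78026762 196.24931099]
[345.76607596 191.69973953] s3 crop [216.47450274 119.14211294] s4 crop [270.59312842 148.92764118]
t 3.57 p [0.487  0.0168 0.0427] board x,s 0.0129 -0.0019 toolx deg 8.81 F [ 0.07 -0.56 -0.81] w 0.0003 zaxis [ 0. -0. -1.]
[ 0.40843404  0.2392078  -0.58706578  1.96597245  0.15870429  0.98107415
 -1.67121667]
```

```bash
python3 - <<'E'
import cv2,numpy as np
from bench import camera
a=cv2.imread("pics/s3.png")[40:180,170:310]; s=camera("scene")[165:225,315:375]
z=np.hstack([cv2.resize(a,(390,390),interpolation=cv2.INTER_CUBIC),cv2.resize(s,(390,390),interpolation=cv2.INTER_CUBIC)])
z=np.clip(z.astype(float)*1.0,0,255);cv2.imwrite("pics/z5.png",(255*(z/255)**.6).astype(np.uint8))
E
```

```text
(no output)
```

View pics/z5.png

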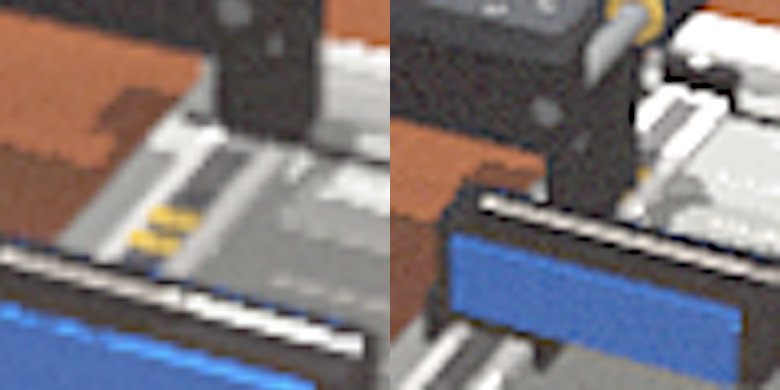

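The fingertips stop at about (362.8,181.3) in the full picture, 7 px above the projection. In the right half they sit behind the stop's back edge at (590,205) and don't cover its white line. So the tips are behind the stop. I creep forward, watching the stop itself.

>>> drive_tool(increments=[[0,-0.006,0,0,0,0],[0,-0.012,0,0,0,0],[0,-0.018,0,0,0,0],[0,-0.024,0,0,0,0],[0,-0.03,0,0,0,0]])

```text
time: 4.03
ee_pos: [0.4857, 0.0257, 0.0427]
eef_rot: [0.997, 0.077, 0.0, 0.0]
ft_force: [-0.0, 0.1, 0.2]
width: 0.0007
grip_force: 0.0
```

```bash
python3 -c "
from h import *
st();stop()
for z in(.039,.05,.06):
  Q=ray('scene',(362.8,181.3),z);print(z,Q.round(4),((Q[:2]-M)@ex).round(4),((Q[:2]-M)@ey).round(4))
"
```

```text
t 4.03 p [0.4857 0.0257 0.0427] board x,s 0.0129 0.0071 toolx deg 8.78 F [-0.    0.12  0.16] w 0.0007 zaxis [ 0. -0. -1.]
stop 0.002999999999999999 514 red 0.0732 81 to go 0.0702
0.039 [ 0.5094 -0.0784  0.039 ] 0.0204 -0.0993
0.05 [ 0.4999 -0.0632  0.05  ] 0.0134 -0.0829
0.06 [ 0.4913 -0.0494  0.06  ] 0.007 -0.0679
```

```bash
python3 -c "
from h import *
s=camera('scene')[165:225,310:370];cv2.imwrite('pics/z6.png',cv2.resize((255*(s/255.)**.6).astype(np.uint8),(500,500),interpolation=cv2.INTER_CUBIC))
"
```

```text
(no output)
```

View pics/z6.png

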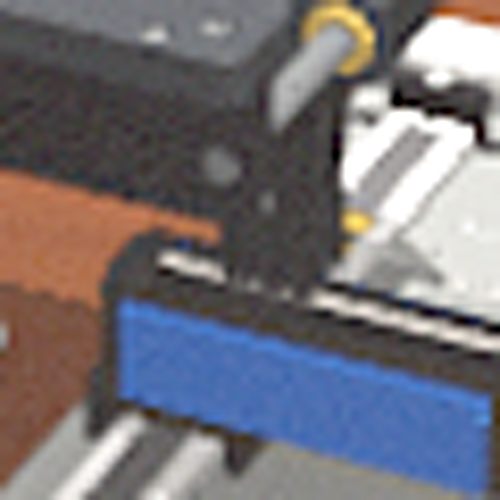

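The fingers now hide the white line at (265,285), so the tips are riding over the stop, about 20 mm higher than the reported TCP. The estimate from the tip pixel agrees. I back off to the right, then go about 20 mm lower.

>>> drive_tool(increments=[[0,0.05,0,0,0,0],[-0.01,0.1,0,0,0,0],[-0.02,0.15,0,0,0,0],[-0.03,0.2,0,0,0,0],[-0.04,0.23,0,0,0,0]])

```text
time: 4.55
ee_pos: [0.4843, -0.0464, 0.0426]
eef_rot: [0.997, 0.076, 0.0, 0.0]
ft_force: [0.3, 0.7, 0.3]
width: 0.0004
grip_force: 0.0
```

>>> drive_tool(increments=[[0,0,0.015,0,0,0],[0,0,0.03,0,0,0],[0,0,0.045,0,0,0],[0,0,0.06,0,0,0],[0,0,0.06,0,0,0]])

```text
time: 4.97
ee_pos: [0.4836, -0.0437, 0.0235]
eef_rot: [0.997, 0.077, -0.001, -0.0]
ft_force: [-0.7, 0.8, 0.1]
width: 0.0008
grip_force: 0.0
```

```bash
python3 -c "
from h import *
st();s=stop()[150:230,310:390];cv2.imwrite('pics/z7.png',cv2.resize((255*(s/255.)**.6).astype(np.uint8),(500,500),interpolation=cv2.INTER_CUBIC))
"
```

```text
t 4.97 p [ 0.4836 -0.0437  0.0235] board x,s 0.0003 -0.0611 toolx deg 8.85 F [-0.72  0.84  0.11] w 0.0008 zaxis [-0.002  0.001 -1.   ]
stop 0.0024999999999999988 531 red 0.0735 77 to go 0.071
```

View pics/z7.png

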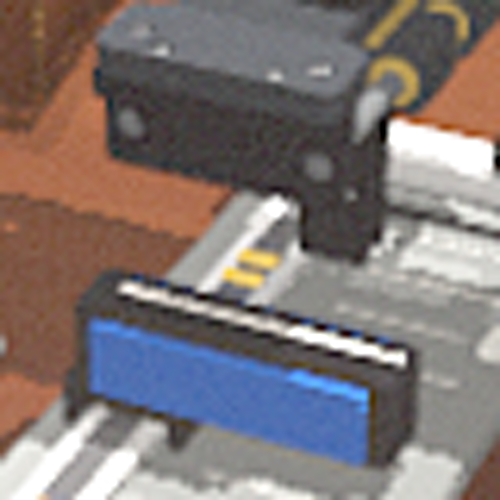

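The tips' lower edge is at (340,260) in the crop, full-picture (364.4,191.6), clear of the stop's top edge at (270,310). I solve its height from the known board x.

```bash
python3 -c "
from h import *
for z in(.02,.03,.04,.05):
  Q=ray('scene',(364.4,191.6),z);print(z,((Q[:2]-M)@ex).round(4),((Q[:2]-M)@ey).round(4))
"
```

```text
0.02 0.0132 -0.0919
0.03 0.0072 -0.0776
0.04 0.0012 -0.0633
0.05 -0.0048 -0.0491
```

Real tip height is about 42–47 mm, within the pad's 29–55. I go 5 mm lower, to its middle, and approach.

>>> drive_tool(increments=[[0,0,0.01,0,0,0],[0,-0.02,0.017,0,0,0],[0,-0.05,0.017,0,0,0],[0,-0.08,0.017,0,0,0],[0,-0.09,0.017,0,0,0]])

```text
time: 5.43
ee_pos: [0.48, -0.0156, 0.0197]
eef_rot: [0.997, 0.078, 0.0, -0.0]
ft_force: [0.1, 0.5, -0.5]
width: 0.0004
grip_force: 0.0
```

>>> drive_tool(increments=[[0,-0.01,0,0,0,0],[0,-0.02,0,0,0,0],[0,-0.03,0,0,0,0],[0,-0.04,0,0,0,0],[0,-0.05,0,0,0,0]])

```text
time: 5.85
ee_pos: [0.4779, -0.003, 0.0196]
eef_rot: [0.997, 0.076, 0.0, 0.0]
ft_force: [0.8, -2.3, 0.2]
width: 0.0005
grip_force: 1.7
```

```bash
python3 -c "
from h import *
st();stop()"
```

```text
t 5.85 p [ 0.4779 -0.003   0.0196] board x,s 0.0009 -0.0201 toolx deg 8.76 F [ 0.78 -2.31  0.25] w 0.0005 zaxis [ 0. -0. -1.]
stop 0.002599999999999998 532 red 0.0734 80 to go 0.0708
```

Contact: about 2.3 N against the pad. I push on at 3 mm per row.

>>> drive_tool(increments=[[0,-0.01,0,0,0,0],[0,-0.02,0,0,0,0],[0,-0.03,0,0,0,0],[0,-0.04,0,0,0,0],[0,-0.05,0,0,0,0]])

```text
time: 6.32
ee_pos: [0.4756, 0.012, 0.0196]
eef_rot: [0.997, 0.076, 0.0, 0.0]
ft_force: [0.2, -1.6, -0.1]
width: 0.0002
grip_force: 0.7
```

>>> drive_tool(increments=[[0,-0.01,0,0,0,0],[0,-0.02,0,0,0,0],[0,-0.03,0,0,0,0],[0,-0.04,0,0,0,0],[0,-0.05,0,0,0,0]])

```text
time: 6.73
ee_pos: [0.4733, 0.0268, 0.0195]
eef_rot: [0.997, 0.076, -0.0, 0.0]
ft_force: [-0.7, -2.0, 1.3]
width: 0.0001
grip_force: 0.7
```

```bash
python3 -c "
from h import *
st();stop()"
```

```text
t 6.73 p [0.4733 0.0268 0.0195] board x,s 0.0008 0.0101 toolx deg 8.77 F [-0.68 -2.04  1.3 ] w 0.0001 zaxis [-0. -0. -1.]
stop 0.0329 565 red 0.0732 81 to go 0.0403
```

>>> drive_tool(increments=[[0,-0.01,0,0,0,0],[0,-0.02,0,0,0,0],[0,-0.03,0,0,0,0],[0,-0.04,0,0,0,0],[0,-0.05,0,0,0,0]])

```text
time: 7.2
ee_pos: [0.4709, 0.0417, 0.0195]
eef_rot: [0.997, 0.077, -0.0, 0.0]
ft_force: [-0.9, -0.8, 0.5]
width: 0.0007
grip_force: 0.7
```

>>> drive_tool(increments=[[0,-0.006,0,0,0,0],[0,-0.012,0,0,0,0],[0,-0.018,0,0,0,0],[0,-0.024,0,0,0,0],[0,-0.03,0,0,0,0]])

```text
time: 7.62
ee_pos: [0.4696, 0.0503, 0.0195]
eef_rot: [0.997, 0.076, -0.0, 0.0]
ft_force: [-0.0, -1.2, 0.2]
width: 0.0003
grip_force: 0.6
```

```bash
python3 -c "
from h import *
st();stop()"
```

```text
t 7.62 p [0.4696 0.0503 0.0195] board x,s 0.0008 0.0339 toolx deg 8.77 F [-0.01 -1.22  0.25] w 0.0003 zaxis [-0. -0. -1.]
stop 0.0566 571 red 0.073 82 to go 0.016399999999999998
```

>>> drive_tool(increments=[[0,-0.004,0,0,0,0],[0,-0.008,0,0,0,0],[0,-0.012,0,0,0,0],[0,-0.016,0,0,0,0],[0,-0.02,0,0,0,0]])

```text
time: 8.08
ee_pos: [0.4689, 0.055, 0.0195]
eef_rot: [0.997, 0.076, -0.0, 0.001]
ft_force: [0.2, -8.4, 1.4]
width: 0.0005
grip_force: 4.4
```

```bash
python3 -c "
from h import *
st();stop()"
```

```text
t 8.08 p [0.4689 0.055  0.0195] board x,s 0.0008 0.0387 toolx deg 8.74 F [ 0.16 -8.43  1.39] w 0.0005 zaxis [ 0.    -0.002 -1.   ]
stop 0.0615 571 red 0.0731 80 to go 0.0116
```

On the ridge: 8.4 N. I continue in small steps.

>>> drive_tool(increments=[[0,-0.003,0,0,0,0],[0,-0.006,0,0,0,0],[0,-0.009,0,0,0,0],[0,-0.012,0,0,0,0],[0,-0.012,0,0,0,0]])

```text
time: 8.55
ee_pos: [0.4682, 0.0594, 0.0195]
eef_rot: [0.997, 0.076, -0.0, 0.0]
ft_force: [0.2, -2.6, 0.7]
width: 0.0006
grip_force: 1.0
```

```bash
python3 -c "
from h import *
st();stop()"
```

```text
t 8.55 p [0.4682 0.0594 0.0195] board x,s 0.0008 0.0431 toolx deg 8.75 F [ 0.21 -2.61  0.71] w 0.0006 zaxis [-0. -0. -1.]
stop 0.0659 575 red 0.0732 79 to go 0.007300000000000001
```

>>> drive_tool(increments=[[0,-0.002,0,0,0,0],[0,-0.004,0,0,0,0],[0,-0.006,0,0,0,0],[0,-0.007,0,0,0,0],[0,-0.007,0,0,0,0]])

```text
time: 9.02
ee_pos: [0.4681, 0.0624, 0.0196]
eef_rot: [0.997, 0.077, 0.0, -0.0]
ft_force: [-0.3, 0.7, 1.2]
width: 0.0005
grip_force: 0.0
```

```bash
python3 -c "
from h import *
st();stop()"
```

```text
t 9.02 p [0.4681 0.0624 0.0196] board x,s 0.0012 0.0461 toolx deg 8.8 F [-0.26  0.7   1.17] w 0.0005 zaxis [ 0.  0. -1.]
stop 0.0718 581 red 0.0731 78 to go 0.0012999999999999956
```

It jumped in: the stop moved 6 mm while the tip moved 3 mm, and the contact is gone. I back off to the right and lift.

>>> drive_tool(increments=[[0,0.02,0,0,0,0],[0,0.06,0,0,0,0],[0,0.12,0,0,0,0],[0,0.18,0,0,0,0],[0,0.2,0,0,0,0]])

```text
time: 9.48
ee_pos: [0.4774, -0.0005, 0.0195]
eef_rot: [0.997, 0.075, 0.0, 0.0]
ft_force: [-0.5, -0.3, -0.4]
width: 0.0005
grip_force: 0.0
```

>>> drive_tool(increments=[[0,0,-0.08,0,0,0],[0,0.05,-0.18,0,0,0],[0,0.15,-0.28,0,0,0],[0,0.25,-0.38,0,0,0],[0,0.35,-0.45,0,0,0]])

```text
time: 9.9
ee_pos: [0.4938, -0.1018, 0.1574]
eef_rot: [0.997, 0.077, 0.001, 0.0]
ft_force: [2.0, 0.3, -0.3]
width: 0.0003
grip_force: 0.0
```

>>> drive_tool(increments=[[0,0.1,0,0,0,0],[0,0.2,0,0,0,0],[0,0.3,0,0,0,0],[0,0.35,0,0,0,0],[0,0.35,0,0,0,0]])

```text
time: 10.32
ee_pos: [0.5087, -0.2086, 0.1541]
eef_rot: [0.997, 0.074, -0.0, 0.0]
ft_force: [0.1, -0.2, 0.8]
width: 0.0003
grip_force: 0.0
```

```bash
python3 -c "
from h import *
st();s=stop();t=camera('top')
cv2.imwrite('pics/f.png',np.hstack([cv2.resize(s[150:310,250:410],(400,400)),cv2.resize(t[155:255,235:335],(400,400))]))
"
```

```text
t 10.32 p [ 0.5087 -0.2086  0.1541] board x,s -0.0002 -0.2279 toolx deg 8.49 F [ 0.07 -0.17  0.79] w 0.0003 zaxis [-0.001 -0.    -1.   ]
stop 0.0713 595 red 0.0732 76 to go 0.001899999999999999
```

View pics/f.png

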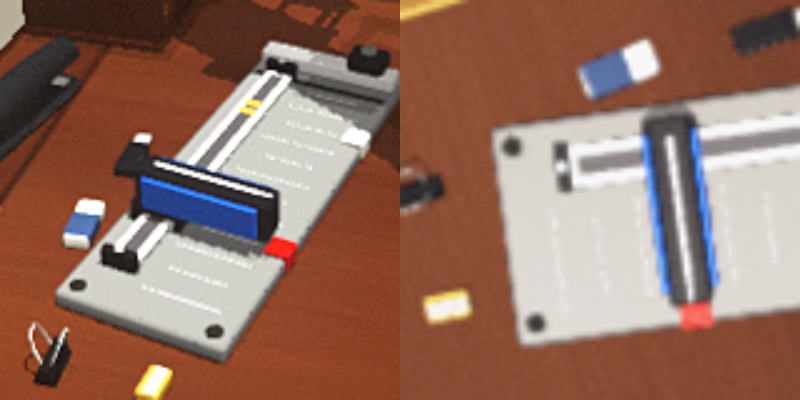

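The stop lines up with the red tab: its front end is at (690,295) and the tab at (697,316) in the top view. It hides the yellow notch marks, and the eraser, clip, stick and sharpener are where they were. I hand the job in.

```bash
python3 -c "
from bench import *
print(close_job())"
```

```text
the job is handed in; nothing more can be done
None
```

The page stop jumped into the notch at the red tab, pushed only from its right pad with about 8 N at the highest reading; the last pictures show it level with the tab, the small things where they were and the arm clear, and the job is handed in (no verdict was returned).

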